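# Clear the sloping rack at the weighing table

## Robot

A 6-joint arm with a two-finger parallel gripper is mounted at the origin on the work surface. World frame = base frame: x ahead of the robot, y to its left, z up, the work surface at z = 0. Lengths are in mm, angles in rad, forces in N, time in s.
With the tool pointing down it reaches from about 275 to 750 mm from the base axis. Payload 10.2 kg.
Tool frame: the origin (TCP) lies at the very end of the fingers, on their centre line; the grasp point (between the pads) lies 19 mm behind it; z points along the fingers, y is the line along which they close (so a half turn about z gives the same grasp; the last joint's range is limited). The gripper opens to 85 mm and grips with 20 to 120 N. Pads are 22 mm wide; open, the fingers measure 114 mm over their backs; the gripper's body (76 mm by 85 mm) begins 54 mm behind the grasp point. The pads swing forward as they close: fully open they stand 13 mm farther back than shut.
Start: joints at [-1.357, 0.313, 1.498, -0, 1.331, -0.223], TCP at [222.086, -475.72, 231.294] pointing down, gripper open.
Joint ranges: [-2.94, 2.94], [-0.97, 2.17], [0.19, 2.56], [-1.23, 4.37], [0.02, 3.11], [-2.88, 2.88]. Speed limits (rad/s): [2.39, 2.39, 3.01, 3.14, 3.14, 3.14].

## Interface

Orientations are given as a unit quaternion [w, x, y, z].
In Python, from rig import * gives the robot as it stands.
- The arm moves only by the tool step_arm, never from a script. Its argument "commands" is text: rows parted by semicolons, each of 7 numbers parted by spaces: the opening, from 0 (shut) to 1 (fully open), then the shift along the tool's x, y, z in cm, then the turn, a rotation vector about the tool's x, y, z in rad. In form: hand x y z rx ry rz; .... A call has 1 to 20 rows; each row is the pose to reach, as a shift and turn from the pose commanded when the call began, along the tool's axes at that moment; what a row does not reach only later rows make up. A row lasts 1/12 s, in which the tool goes at most 41.7 mm and 7.16 degrees, less where a joint would pass 70% of its speed; a pose out of reach is approached as far as the arm can. A call with a gripper value outside its range is refused whole. The fingers move at their own pace and stop on an object; "newtons" is the grip in N (left out, the last holds). Time passes only in rows, so rows that repeat a pose let the fingers close. It gives the time, the measured TCP pose, the force, the opening and the grip force at its end, in the units of the state.
- sense(): the state, without advancing time (a new reading comes with each control period).
- capture(name): name is "scene" or "top" or "wrist"; returns the picture (384x512x3 uint8, red, green, blue); there is no depth.
- camera_model(name): a dict with "mtx" (3x3 intrinsics, pixels), "eye" and "rotation" of the camera in the world. Camera axes: x right, y down, z forward; pixel columns grow to the right and rows downward; lengths in mm; the calibration is good to about 2 mm. A picture is of the moment at which its call begins: read the wrist's pose just before it. camera_model takes no time and is no camera call; for the wrist camera it gives the pose at the moment of the call.
- finish_job(): hands the job in; it is judged then, once.
Trained networks look in the newest picture that a camera, given by its name, has taken for a name from the list of things; names that differ only in an ending like _2 or _b are one class to them, and where a whole thing is asked for, a point or a joint stands for the part that bears it (a point fixed in the world has none). Each returns a list of dicts, best first, with "score" (0 to 1); they miss things now and then, are a little off and sometimes report something else, mostly with a low value. They report only what shows in the picture. A call takes as long as a camera call.
- search_frame(camera, label): "rect" ([centre column, centre row, width, height] in pixels, round what is visible of it).
- trace(camera, label): "mask" (384x512 bool, what is visible of it) and "rect" ([centre column, centre row, width, height] in pixels, round what is visible of it).
- spot_point(camera, label): "xy" ([column, row] in pixels: a listed point, or the origin of a listed thing).
The state is a dict: "time_s": time; "joints": joint angles; "dq": joint speeds; "tau": joint torques, N m; "eef_pos": TCP position; "ee_rot": TCP orientation; "force": force on the tool from outside, world axes, zero at the start; "wrist_torque": the same for the moment, N m; "grip_width": opening from 0.0 (shut) to 1.0 (fully open); "grip_force": force on a finger pad.
Only numpy, scipy, OpenCV 4.12 (cv2) and the standard library are available. Lean on these libraries where they do the work, as an engineer would, in place of code of your own. Each camera call takes 0.05 s, during which the arm holds its last target. There are 200 camera calls.

## Task

Clear the sloping rack under the lamp: draw the loose white cap off the amber bottle and set it, closed end up, in the middle of the round orange dish; stand the bottle upright in the green tray, and put the blue-handled scoop and the red-handled brush into the white caddy. The yellow thermometer stays in the rack; do not bump the lamp or shift any of the other things on the table.

Things in the scene. Friction and masses are not known exactly. Their poses are not given: they have to be found in the camera images.
- rack: Grey fixed rack. Origin on the table under the row of wells, x to the back, z up. Four wells, 48 mm square inside, at y = -132, -44, 44, 132 mm, floor centres at x 0, z 26, all leaning 30 deg towards the robot: axis (-0.5, 0, 0.866). Along the slope the side walls reach 40 mm up, a front tongue 28 mm wide 70 mm. Posts 18 mm square, 310 tall, at x 82, y -185 and 185. What stands in which well varies.
- lamp: White lamp bar on the rack, close above the leaning items: a tool pointing straight down cannot reach them, one tilted like the wells (fingers down and away from the robot) can. 36 mm deep (x), 400 long (y), 26 thick; origin at its centre, at (-42, 0, 287) mm in the rack's frame, underside 274 mm above the table. Arms 14 mm wide at both ends run back to the posts.
- bottle_mid (a point): Amber bottle, white label: body 42 mm across, 96 tall, then a black pump head 29 mm across up to 124 mm; 150 to 310 g. Stands in a rack well, leaning 30 deg towards the robot: z runs up along the lean, y along the rack's y. The point is on its axis, 62 mm above its underside. Its body is free to grip from both y sides from 45 to 95 mm above the underside.
- cap_mid (a point): Centre (half-way up) of the loose white overcap: 42 mm across, 46 tall, open below, wall 4 mm, 30 g. It covers the bottle's pump head, standing on the bottle's shoulder and leaning with it; z runs along the bottle's axis to the closed end. Drawn 28 mm along that axis it is free.
- scoop_mid (a point): Scoop, 155 mm long: lower 77 mm a flat-ended steel scoop 44 wide (y) and 26 deep (x), above it a round blue handle 18 mm across, 78 long; 100 to 200 g. Stands in a rack well, leaning 30 deg towards the robot: z runs up along the lean, y along the rack's y. The point is on the handle's axis, 77.5 mm from either end.
- brush_mid (a point): Brush, 155 mm long: lower 77 mm a stiff flat-ended head, cream then steel, 44 wide (y) and 26 deep (x), above it a round red handle 18 mm across, 78 long; 75 to 155 g. Stands in a rack well, leaning 30 deg towards the robot: z runs up along the lean, y along the rack's y. The point is on the handle's axis, 77.5 mm from either end.
- thermometer_mid (a point): Centre of the yellow thermometer, 26 x 34 x 98 mm, which stands in the fourth well and stays there.
- tray: Green open bottle tray, fixed, 130 x 130 mm outside, 40 mm high, walls and floor 5 mm. Origin under its centre, z up, x and y along its sides.
- caddy: White open tool caddy, fixed, 124 mm (x) by 90 mm (y) outside, 85 mm high, walls and floor 4 mm, with one 4 mm partition across x at its middle, as high as the walls: two compartments 56 mm (x) by 82 mm (y), centred at x = -30 and 30 mm. Origin under its centre, z up.
- dish: Round orange dish, the cap's holder, fixed, 110 mm across, 14 mm high, wall 3 mm, floor 4 mm thick. Origin under its centre, z up. Tray, caddy and dish stand in a row in front of the rack, in any order.
- weight: Brass weight with a knob, 48 mm across, 68 mm tall, a bystander. Origin at its underside.
- jar: Jar with a red lid, 60 mm across, 85 mm tall, a bystander. Origin at its underside.
- pan: Shallow steel pan, 84 mm across, 18 mm high, a bystander. Origin at its underside.
- marker: Blue and black marker pen, 130 mm long, 18 mm thick, lying between the containers, a bystander. Origin at its underside.
- tweezer_case: Flat wooden tweezer case, 130 x 30 x 14 mm, lying between the containers, a bystander. Origin at its underside.

How it is judged (in metres and radians):
At the end, for the whole second after the job is handed in: At rest: cap closed end up on the dish floor within 33 mm of its middle; bottle upright on the tray floor within 60 mm of its middle (both tilted under 0.2 rad); scoop and brush in the caddy, centres within 66 mm (x) and 50 mm (y) of its middle, 40 to 89 mm above the table (horizontal distance between cap_mid and dish below 0.033 m and z of cap_mid in the frame of dish between 0.018 and 0.036 m and angle between each of cap_mid, bottle_mid's own z axis and vertical below 0.2 rad and horizontal distance between bottle_mid and tray below 0.06 m and z of bottle_mid in the frame of tray between 0.055 and 0.078 m and x of scoop_mid in the frame of caddy between -0.066 and 0.066 m and y of scoop_mid in the frame of caddy between -0.05 and 0.05 m and z of scoop_mid in the frame of caddy between 0.04 and 0.089 m and x of brush_mid in the frame of caddy between -0.066 and 0.066 m and y of brush_mid in the frame of caddy between -0.05 and 0.05 m and z of brush_mid in the frame of caddy between 0.04 and 0.089 m and linear speed of each of cap, bottle, scoop, brush below 0.03 m/s); the robot touches nothing.
It fails at once if the thermometer is moved by more than 25 mm (distance of thermometer_mid from where it was at the start of the episode above 0.025 m).
It fails at once if a bystander on the table (weight, jar, pan, marker, tweezer case) is moved by more than 40 mm (distance of any of weight, jar, pan, marker, tweezer_case from where it was at the start of the episode above 0.04 m).
It fails at once if the lamp is bumped with more than 10 N (contact force between lamp and anything else above 10 N).
It also fails if it takes over 72 s, if anything falls off the work surface, if the arm or the gripper's body presses on something with over 40 N, if the wrist force passes 120 N, or if a joint passes its speed limit or range.

## Working session

There is one attempt and no reset: what is moved stays moved. The work goes in short steps, Python scripts to look and compute and a tool call to move; the robot and the scene stay as the last step left them, time stands still between calls to the robot, and variables do not carry over. Pictures are saved under pics/ and viewed, at most 10 in all, crops included, and the job is handed in when it is done.

Besides the shell and the picture viewer there is one more tool, called after "Call:" as name(argument=value, ...) on one line, values as JSON. step_arm: Moves the arm, as the interface text tells. Its arguments: {"type":"object","properties":{"commands":{"type":"string"},"newtons":{"type":"number"}},"required":["commands"]}

```bash
ls; mkdir -p pics; python3 - <<'E'
from rig import *
import cv2,numpy as np
print(sense())
for n in("scene","top"):
    im=capture(n); cv2.imwrite(f"pics/{n}0.png",im[:,:,::-1])
    c=camera_model(n); print(n,c)
    for l in ["rack","lamp","bottle_mid","cap_mid","scoop_mid","brush_mid","thermometer_mid","tray","caddy","dish","weight","jar","pan","marker","tweezer_case"]:
        r=spot_point(n,l); print(l,[(np.round(d["xy"],1).tolist(),round(d["score"],2)) for d in r[:2]])
print(sense()["time_s"])
E
```

```text
pics
{'time_s': 0.0, 'joints': array([-1.35739299e+00,  3.13446273e-01,  1.49844335e+00, -2.05237387e-05,
        1.33099955e+00, -2.23364883e-01]), 'dq': array([-0.00118438,  0.00051478,  0.00036059,  0.00062321, -0.00182396,
        0.00043913]), 'tau': array([ 6.47597026e-04, -4.12262678e+01, -2.59748000e+01, -1.26652508e-04,
        4.09987741e-03, -7.80140965e-06]), 'eef_pos': array([ 222.0263598 , -475.45333436,  230.7346264 ]), 'ee_rot': array([-6.48301145e-04,  9.76248075e-01,  2.16654737e-01, -6.73771370e-06]), 'force': array([ 0.17568235,  0.16956426, -1.13652488]), 'wrist_torque': array([ 0.03174905, -0.00544785,  0.04005965]), 'grip_force': 0.0, 'grip_width': 1.0002149353711505}
scene {'mtx': array([[353.2889787 ,   0.        , 257.42145288],
       [  0.        , 353.2889787 , 189.18961885],
       [  0.        ,   0.        ,   1.        ]]), 'eye': array([1050.36701972,  672.97281647,  869.58362222]), 'rotation': array([-0.13335836,  0.26507187,  0.86681715, -0.40072495])}
rack [([233.9, 243.0], 0.96)]
lamp [([247.3, 173.2], 0.88)]
bottle_mid [([251.9, 232.6], 0.52)]
c
[... 608 characters left out ...]
), 'eye': array([ 378.03216732,   16.65713746, 1500.76451737]), 'rotation': array([ 0.04839801, -0.69742491,  0.71330935, -0.04945599])}
rack [([250.5, 166.5], 0.66), ([390.2, 210.5], 0.48)]
lamp [([248.9, 159.0], 0.93)]
bottle_mid [([359.3, 180.9], 0.48), ([233.3, 169.0], 0.43)]
cap_mid [([124.3, 211.3], 0.75), ([232.9, 178.2], 0.63)]
scoop_mid [([292.1, 180.8], 0.56)]
brush_mid [([264.2, 174.3], 0.72)]
thermometer_mid [([202.3, 171.0], 0.74)]
tray [([339.7, 231.7], 0.69)]
caddy [([254.9, 240.2], 0.7)]
dish [([181.6, 233.2], 0.77)]
weight [([388.5, 208.2], 0.74)]
jar [([127.2, 214.9], 0.7)]
pan [([362.8, 177.6], 0.73)]
marker [([214.7, 238.4], 0.54)]
tweezer_case [([299.5, 237.8], 0.9)]
1.6
```

```bash
cat > h.py <<'E'
from rig import *
import cv2,numpy as np
from scipy.spatial.transform import Rotation as R
def rot(q): return R.from_quat(np.asarray(q)[[1,2,3,0]]).as_matrix()
def ray(c,uv):
    d=np.linalg.inv(c["mtx"])@np.array([*uv,1.]); return c["eye"],rot(c["rotation"])@d
def onz(c,uv,z):
    e,d=ray(c,uv); return e+d*(z-e[2])/d[2]
def proj(c,p):
    q=rot(c["rotation"]).T@(np.asarray(p,float)-c["eye"]); q=c["mtx"]@q; return q[:2]/q[2]
E
python3 - <<'E'
from h import *
c=camera_model("top"); print(onz(c,(250,190),0),rot(c["rotation"]).round(2).tolist())
im=cv2.imread("pics/top0.png"); cv2.imwrite("pics/t1.png",cv2.resize(im[110:310,90:430],None,fx=2.3,fy=2.3,interpolation=3))
s=camera_model("scene")
for n,tu,su in (("tray",(339.7,231.7),(245.9,178)),("caddy",(254.9,240.2),(288.5,216.5)),("dish",(181.6,233.2),(328.5,259.3)),("rack",(250.5,166.5),(233.9,243))):
    print(n,onz(c,tu,0).round(),onz(s,su,0).round())
print("lamp",onz(c,(248.9,159),287).round(),onz(s,(247.3,173.2),287).round())
im=cv2.imread("pics/scene0.png"); cv2.imwrite("pics/s1.png",cv2.resize(im[120:330,160:400],None,fx=2.8,fy=2.8,interpolation=3))
E
```

```text
[591.04131204  15.43475586   0.        ] [[-0.02, -0.99, 0.14], [-1.0, 0.02, -0.0], [-0.0, -0.14, -0.99]]
tray [ 456. -256.    0.] [ 450. -253.   -0.]
caddy [436.   4.   0.] [444.  12.   0.]
dish [462. 228.   0.] [458. 230.   0.]
rack [665.  12.   0.] [668.  11.   0.]
lamp [629.  17. 287.] [633.  37. 287.]
```

View pics/t1.png

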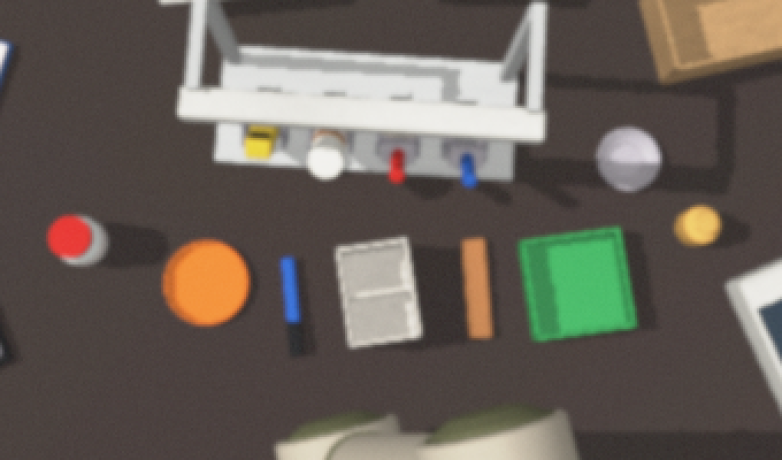

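View pics/s1.png

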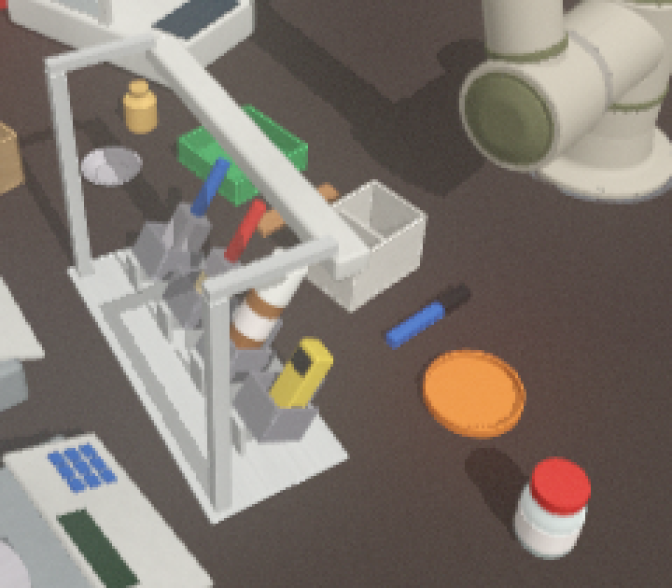

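The two views agree. In the top crop, left to right, the wells hold the thermometer (260,140), the capped bottle (325,155), the brush (397,165) and the scoop (468,170). In front of the rack stand the dish (206,282), marker, caddy (378,292), tweezer case and tray (578,285). Next I'll fit poses by silhouette.

```bash
cat > fit.py <<'E'
from h import *
from scipy.optimize import minimize
def box(cx,cy,z0,z1,lx,ly): return np.array([[cx+a*lx/2,cy+b*ly/2,z] for a in(-1,1) for b in(-1,1) for z in(z0,z1)])
def cyl(r,z0,z1): return np.array([[r*np.cos(t),r*np.sin(t),z] for t in np.linspace(0,6.28,40) for z in(z0,z1)])
P={"tray":[box(0,0,0,40,130,130)],"caddy":[box(0,0,0,85,124,90)],"dish":[cyl(55,0,14)],
"lamp":[box(-42,0,274,300,36,400)]+[box(21,s*185,280,294,130,14) for s in(-1,1)]}
def sil(c,parts,x,S=4):
    m=np.zeros((384*S,512*S),np.uint8); Rz=R.from_euler('z',x[2]).as_matrix()
    for p in parts:
        w=p@Rz.T+[x[0],x[1],0]; uv=np.array([proj(c,q) for q in w])
        cv2.fillConvexPoly(m,cv2.convexHull(np.round((uv+.5)*S).astype(np.int32)),1)
    return m
def fit(cams,masks,parts,x0,S=4):
    M=[cv2.resize(m.astype(np.float32),None,fx=S,fy=S,interpolation=1)>.5 for m in masks]
    def f(x):
        v=0
        for c,m in zip(cams,M):
            s=sil(c,parts,x,S)>0; v+=1-(s&m).sum()/(s|m).sum()
        return v
    r=minimize(f,x0,method="Nelder-Mead",options=dict(initial_simplex=[x0]+[np.add(x0,d) for d in([8,0,0],[0,8,0],[0,0,.06])],xatol=.1,fatol=1e-4))
    return r.x,r.fun
E
python3 - <<'E'
from fit import *
C={}
for n in("top","scene"): capture(n); C[n]=camera_model(n)
I={"tray":[456,-256,.08],"caddy":[440,6,.08],"dish":[462,229,0],"lamp":[665,12,-.06]}
for k in I:
    for n in C:
        t=trace(n,k)
        if not t: print(k,n,"none");continue
        x,f=fit([C[n]],[t[0]["mask"]],P[k],I[k]); print(k,n,round(t[0]["score"],2),t[0]["mask"].sum(),x.round(3),round(f,3))
for l,n in(("cap_mid","top"),("bottle_mid","scene"),("scoop_mid","top"),("brush_mid","top"),("thermometer_mid","top"),("marker","top"),("tweezer_case","top")):
    t=trace(n,l); print(l,n,[(d["rect"],round(d["score"],2),int(d["mask"].sum()),np.argwhere(d["mask"]).mean(0)[::-1].round(1)) for d in t[:2]])
E
```

```text
tray top 0.92 1998 [ 4.50274e+02 -2.53748e+02  1.19000e-01] 0.023
tray scene 0.68 425 [ 4.50151e+02 -2.51218e+02  1.37000e-01] 0.598
caddy top 0.64 1354 [4.42867e+02 5.66900e+00 1.33000e-01] 0.032
caddy scene 0.6 990 [4.43181e+02 9.67100e+00 1.39000e-01] 0.325
dish top 0.97 1048 [ 4.64413e+02  2.32810e+02 -4.10000e-02] 0.026
dish scene 0.87 897 [ 4.64934e+02  2.34316e+02 -4.80000e-02] 0.034
lamp top none
lamp scene 0.7 193 [ 6.53966e+02 -8.25600e+00 -6.05000e-01] 0.905
cap_mid top [([232.7, 180.2, 17.2, 20.7], 0.71, 207, array([231.8, 178.7]))]
bottle_mid scene [([251.4, 235.9, 23.6, 17.0], 0.6, 263, array([250.3, 234.9]))]
scoop_mid top [([292.0, 182.9, 10.8, 14.1], 0.55, 166, array([293.9, 179.5])), ([247.6, 145.4, 158.4, 85.4], 0.17, 6776, array([249.7, 153. ]))]
brush_mid top [([265.9, 180.1, 14.6, 17.3], 0.49, 221, array([263.7, 176.9]))]
thermometer_mid top [([204.3, 173.4, 17.3, 12.6], 0.56, 172, array([203.7, 171.6])), ([392.1, 209.8, 17.6, 18.8], 0.33, 259, array([393.1, 208.2]))]
marker top [([216.6, 242.2, 10.1, 48.5], 0.79, 248, array([217. , 243.5]))]
tweezer_case top [([264.1, 179.2, 18.1, 18.4], 0.66, 226, array([262.9, 176.6])), ([297.9, 238.1, 12.9, 42.8], 0.58, 423, array([297.4, 235.6]))]
```

```bash
cat > rackfit.py <<'E'
from fit import *
from scipy.ndimage import map_coordinates
from scipy.optimize import differential_evolution
parts=[box(-42,0,274,300,36,400)]+[box(82,s*185,0,310,18,18) for s in(-1,1)]
cams=[camera_model(n) for n in("top","scene")]
ims=[cv2.GaussianBlur(cv2.imread(f"pics/{n}0.png").astype(np.float32),(0,0),1.0) for n in("top","scene")]
G=[np.minimum(np.sqrt(sum(cv2.Sobel(i,5,a,b)**2 for a,b in((1,0),(0,1))).max(2)),250) for i in ims]
def score(x,each=False):
    Rz=R.from_euler('z',x[2]).as_matrix(); v=[]
    for c,g in zip(cams,G):
        tot=0;n=0
        for p in parts:
            w=p@Rz.T+[x[0],x[1],0]; uv=np.array([proj(c,q) for q in w]).astype(np.float32)
            h=cv2.convexHull(uv)[:,0]
            for a,b in zip(h,np.roll(h,-1,0)):
                k=max(int(np.hypot(*(b-a))*2),2); t=np.linspace(0.05,.95,k)[:,None]; q=a+(b-a)*t
                tot+=map_coordinates(g,[q[:,1],q[:,0]],order=1).sum(); n+=k
        v.append(tot/n)
    return v if each else -sum(v)
r=differential_evolution(score,[(645,690),(-10,35),(-.2,.1)],seed=1); print(r.x.round(3),score(r.x,True))
c=cams
for k in(0,1):
    f=lambda x:-score(x,True)[k]
    q=differential_evolution(f,[(645,690),(-10,35),(-.2,.1)],seed=1); print(k,q.x.round(3),q.fun)
np.save("rack.npy",r.x)
Rz=R.from_euler('z',r.x[2]).as_matrix()
def W(p): return Rz@np.array(p,float)+[r.x[0],r.x[1],0]
ax=np.array([-.5,0,.866])
pts={"cap_top":(44,142),"cap_mid":(44,119),"bottle":(44,62),"brush_top":(-44,155),"brush_mid":(-44,77.5),"scoop_top":(-132,155),"scoop_mid":(-132,77.5),"therm_top":(132,98)}
big=[cv2.resize(cv2.imread(f"pics/{n}0.png")[s],None,fx=4,fy=4,interpolation=3) for n,s in(("top",np.s_[130:225,160:345]),("scene",np.s_[130:320,170:330]))]
for n,(y,s) in pts.items():
    p=W(np.array([0,y,26])+ax*s); print(n,p.round(1),*[proj(k,p).round(1) for k in c])
    for b,k,o in zip(big,c,((160,130),(170,130))):
        cv2.circle(b,tuple(int(v) for v in (proj(k,p)-o+.5)*4),3,(255,0,255),-1)
for b,k,o in zip(big,c,((160,130),(170,130))):
    for p in parts:
        uv=np.array([(proj(k,W(q))-o+.5)*4 for q in p]).astype(np.int32); cv2.polylines(b,[cv2.convexHull(uv)],True,(0,255,0),1)
cv2.imwrite("pics/f0.png",big[0]);cv2.imwrite("pics/f1.png",cv2.resize(big[1],None,fx=.78,fy=.78))
E
python3 rackfit.py
```

```text
[ 6.70534e+02  1.98070e+01 -9.30000e-02] [np.float32(120.51037), np.float32(144.50754)]
0 [ 6.74159e+02  1.72540e+01 -8.50000e-02] -138.30264282226562
1 [ 6.70256e+02  2.18110e+01 -9.70000e-02] -147.49436950683594
cap_top [603.9  70.2 149. ] [230.2 178.4] [261.8 212.9]
cap_mid [615.4  69.1 129.1] [230.8 175.6] [258.3 219. ]
bottle [643.8  66.5  79.7] [232.2 168.9] [249.7 233.8]
brush_top [589.3 -16.8 160.2] [261.5 182.2] [249.6 192.1]
brush_mid [627.9 -20.4  93.1] [261.9 172.8] [238.7 211.9]
scoop_top [ 581.1 -104.4  160.2] [293.2 184.5] [236.8 176.6]
scoop_mid [ 619.7 -108.    93.1] [292.  174.8] [226.8 195.8]
therm_top [634.  155.8 110.9] [200.9 170.9] [270.1 244.4]
```

View pics/f0.png

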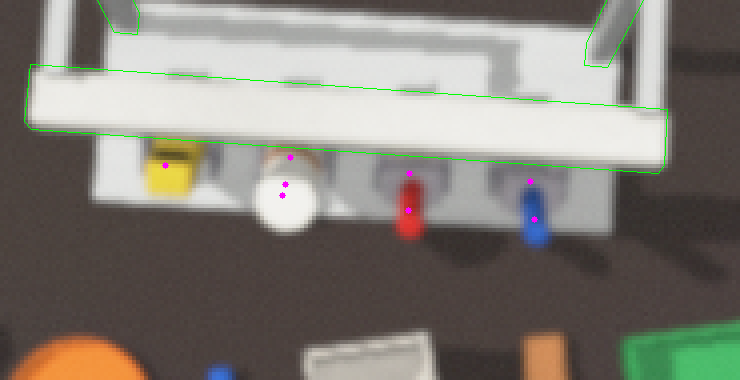

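View pics/f1.png

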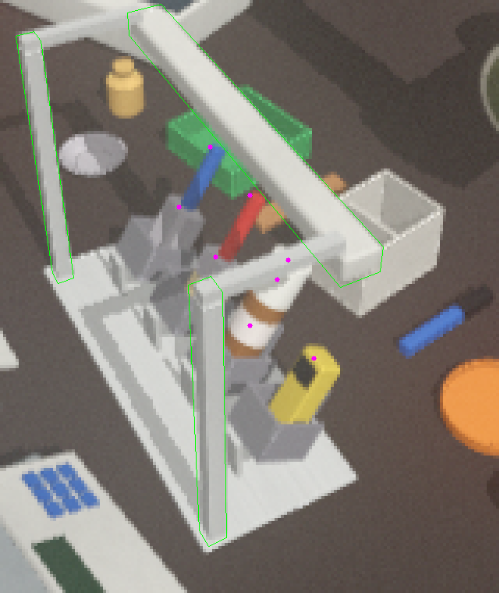

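The fit matches in both views: the green bar and post outlines sit on the lamp, and the item axes are within a few mm. The remaining offset is the items resting on the lower wall of their wells. I'll use rack pose ≈ (671, 19, −0.092). Next is a planner that tracks the commanded pose.

```bash
cat > plan.py <<'E'
from h import *
import json,os
PSI=-.092; RK=np.array([671.,19.,0.])
RZ=R.from_euler('z',PSI).as_matrix()
def ori(psi,tilt=0):
    u=np.array([np.cos(psi),np.sin(psi),0]); Z=np.array([0,0,1.])
    x=np.cos(tilt)*u+np.sin(tilt)*Z; z=np.sin(tilt)*u-np.cos(tilt)*Z
    return np.c_[x,np.cross(z,x),z]
T=np.pi/6; TI=ori(PSI,T)
def well(y,s,d):   # y well, s along slope, d sideways slack towards the robot
    return RZ@(np.array([0,y,26.])+s*np.array([-.5,0,.8660])+d*np.array([-.866,0,-.5]))+RK
def load():
    if os.path.exists("cmd.json"):
        j=json.load(open("cmd.json")); return np.array(j["p"]),np.array(j["R"])
    return np.array([222.086,-475.72,231.294]),rot([0,.9762,.2167,0])
def rows(wps):
    p,Rc=load(); out=[]
    for h,q,Rq in wps:
        t=np.round(Rc.T@(np.array(q)-p)/10,1); r=np.round(R.from_matrix(Rc.T@Rq).as_rotvec(),2); out.append((h,t,r))
        print(h,*t,*r)
    json.dump(dict(p=(p+Rc@t*10).tolist(),R=(Rc@R.from_rotvec(r).as_matrix()).tolist()),open("cmd.json","w"))
E
python3 - <<'E'
from plan import *
p=well(44,172,3)
rows([(1,[420,-150,300],ori(PSI)),(1,[490,60,230],TI),(1,p,TI)]); print(p)
E
```

```text
1 31.7 -21.1 -6.9 0.0 0.0 0.53
1 46.9 -37.2 0.1 -0.14 0.51 0.52
1 56.2 -34.1 5.8 -0.14 0.51 0.52
[586.81897439  70.9534458  173.452     ]
```

Call:
step_arm(commands="1 31.7 -21.1 -6.9 0 0 0.53;1 31.7 -21.1 -6.9 0 0 0.53;1 31.7 -21.1 -6.9 0 0 0.53;1 31.7 -21.1 -6.9 0 0 0.53;1 31.7 -21.1 -6.9 0 0 0.53;1 31.7 -21.1 -6.9 0 0 0.53;1 31.7 -21.1 -6.9 0 0 0.53;1 31.7 -21.1 -6.9 0 0 0.53;1 31.7 -21.1 -6.9 0 0 0.53;1 46.9 -37.2 0.1 -0.14 0.51 0.52;1 46.9 -37.2 0.1 -0.14 0.51 0.52;1 46.9 -37.2 0.1 -0.14 0.51 0.52;1 46.9 -37.2 0.1 -0.14 0.51 0.52;1 46.9 -37.2 0.1 -0.14 0.51 0.52;1 46.9 -37.2 0.1 -0.14 0.51 0.52;1 46.9 -37.2 0.1 -0.14 0.51 0.52;1 56.2 -34.1 5.8 -0.14 0.51 0.52;1 56.2 -34.1 5.8 -0.14 0.51 0.52;1 56.2 -34.1 5.8 -0.14 0.51 0.52;1 56.2 -34.1 5.8 -0.14 0.51 0.52", newtons=30)

```text
time_s: 4.12
eef_pos: [589.0, 71.0, 169.2]
ee_rot: [0.013, 0.966, -0.046, 0.256]
force: [-0.2, 0.8, 0.2]
grip_width: 0.997
grip_force: 0.0
```

```bash
python3 - <<'E'
from plan import *
p,Rc=load(); s=sense(); print(p,s["eef_pos"],s["dq"].round(3),s["joints"].round(2),R.from_matrix(Rc.T@rot(s["ee_rot"])).as_rotvec())
c=camera_model("wrist"); im=capture("wrist"); cv2.imwrite("pics/w0.png",im[:,:,::-1])
for l,pt in(("cap_mid",well(44,119,3)),("bottle_mid",well(44,62,3)),("brush_mid",well(-44,77.5,11)),("scoop_mid",well(-132,77.5,11)),("lamp",RZ@[-42,0,287]+RK)):
    print(l,proj(c,pt).round(1),[(np.round(d["xy"],1),round(d["score"],2)) for d in spot_point("wrist",l)[:2]])
print(c["eye"],proj(c,well(44,142,3)))
E
```

```text
[587.01748025  71.04321632 173.294     ] [588.96898714  70.97556964 169.24687999] [-0.01  -0.118  0.072  0.014  0.05  -0.029] [-0.07  0.3   1.79 -0.02  0.54  1.61] [-1.79451410e-04 -4.98407014e-03 -4.67099162e-05]
cap_mid [257.2 208.6] [(array([257.5, 191.1]), 0.72), (array([258.2, 215. ]), 0.64)]
bottle_mid [257.3 184.9] [(array([259.8, 190.1]), 0.75)]
brush_mid [369.1 199.6] [(array([368.4, 206. ]), 0.89)]
scoop_mid [481.  199.1] [(array([482.7, 204.7]), 0.56)]
lamp [514.6 -72.9] []
[578.25061032  71.30309439 327.83449303] [257.17248692 222.1986302 ]
```

View pics/w0.png

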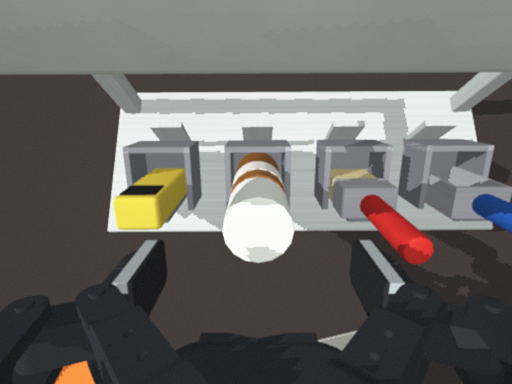

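The wrist picture shows the cap face centred at (258,232), between the open pads; column 258 matches the prediction. Everything sits about 4 mm nearer the robot than modelled, so I'll shift the rack x to 668. The wrist camera sits 71 mm off the tool axis, so I'll tilt to 40° to keep it clear of the lamp.

```bash
sed -i 's/\[671.,19.,0.\]/[668.,19.,0.]/' plan.py; cat >> plan.py <<'E'
TK=np.radians(40); T4=ori(PSI,TK)
def tcp(y,s,d,Rq=T4): return well(y,s,d)+19*Rq[:,2]
E
python3 - <<'E'
from plan import *
rows([(1,tcp(44,190,3),T4),(1,tcp(44,155,3),T4),(1,tcp(44,122,3),T4)]); print(load())
E
```

```text
1 0.1 0.0 -0.1 0.0 0.18 -0.0
1 0.1 0.0 3.4 0.0 0.18 -0.0
1 0.1 0.0 6.7 0.0 0.18 -0.0
(array([621.17350689,  67.71542773, 115.74148774]), array([[ 7.59628561e-01, -9.54991838e-02,  6.43307356e-01],
       [-7.23049787e-02, -9.95429118e-01, -6.23927910e-02],
       [ 6.46325335e-01,  8.81021339e-04, -7.63061455e-01]]))
```

Call:
step_arm(commands="1 0.1 0 -0.1 0 0.18 0;1 0.1 0 -0.1 0 0.18 0;1 0.1 0 1.6 0 0.18 0;1 0.1 0 3.4 0 0.18 0;1 0.1 0 5 0 0.18 0;1 0.1 0 6 0 0.18 0;1 0.1 0 6.7 0 0.18 0;1 0.1 0 6.7 0 0.18 0;1 0.1 0 6.7 0 0.18 0;1 0.1 0 6.7 0 0.18 0;1 0.1 0 6.7 0 0.18 0;0.2 0.1 0 6.7 0 0.18 0;0.2 0.1 0 6.7 0 0.18 0;0.2 0.1 0 6.7 0 0.18 0;0.2 0.1 0 6.7 0 0.18 0;0.2 0.1 0 6.7 0 0.18 0;0.2 0.1 0 6.7 0 0.18 0;0.2 0.1 0 6.7 0 0.18 0", newtons=30)

```text
time_s: 5.92
eef_pos: [621.3, 67.7, 116.1]
ee_rot: [0.017, 0.938, -0.045, 0.344]
force: [-2.8, 0.5, 5.5]
grip_width: 0.491
grip_force: 30.1
```

```bash
cat >> plan.py <<'E'
def rel(pt,P=None,Rq=None):
    p,Rc=load(); return (Rc.T@(np.asarray(pt)-p))
def place(relv,target,Rq): return np.asarray(target,float)-Rq@relv
AX=RZ@np.array([-.5,0,.866])
def up(psi=PSI): return ori(psi,np.radians(10))
E
python3 - <<'E'
from plan import *
r=rel(well(44,119,3)); np.save("rel.npy",r); print(r)
p,_=load(); U=up(0.1)
q=place(r,[464.6,233.3,28],U); print(q)
rows([(.2,p+AX*60,T4),(.2,[520,120,200],ori(0,.4)),(.2,q+[0,0,70],U),(.2,q,U)])
E
```

```text
[ -0.75391157   0.25792525 -16.11869802]
[468.09799849 233.9101908   12.25709659]
0.2 1.1 0.0 -5.9 0.0 -0.0 -0.0
0.2 -2.6 -4.2 -13.3 0.05 -0.3 -0.08
0.2 -15.0 -15.1 -8.3 0.08 -0.53 -0.18
0.2 -19.5 -15.1 -3.0 0.08 -0.53 -0.18
```

Call:
step_arm(commands="0.2 0.4 0 -2 0 0 0;0.2 0.7 0 -4 0 0 0;0.2 1.1 0 -5.9 0 0 0;0.2 -2.6 -4.2 -13.3 0.05 -0.3 -0.08;0.2 -2.6 -4.2 -13.3 0.05 -0.3 -0.08;0.2 -2.6 -4.2 -13.3 0.05 -0.3 -0.08;0.2 -15 -15.1 -8.3 0.08 -0.53 -0.18;0.2 -15 -15.1 -8.3 0.08 -0.53 -0.18;0.2 -15 -15.1 -8.3 0.08 -0.53 -0.18;0.2 -15 -15.1 -8.3 0.08 -0.53 -0.18;0.2 -15 -15.1 -8.3 0.08 -0.53 -0.18;0.2 -15 -15.1 -8.3 0.08 -0.53 -0.18;0.2 -15 -15.1 -8.3 0.08 -0.53 -0.18;0.2 -16.5 -15.1 -6.5 0.08 -0.53 -0.18;0.2 -17.6 -15.1 -5.2 0.08 -0.53 -0.18;0.2 -18.4 -15.1 -4.2 0.08 -0.53 -0.18;0.2 -19 -15.1 -3.6 0.08 -0.53 -0.18;0.2 -19.5 -15.1 -3 0.08 -0.53 -0.18;0.2 -19.5 -15.1 -3 0.08 -0.53 -0.18;0.2 -19.5 -15.1 -3 0.08 -0.53 -0.18")

```text
time_s: 7.58
eef_pos: [468.9, 233.7, 13.1]
ee_rot: [-0.002, 0.995, 0.049, 0.086]
force: [-0.7, 0.3, 0.3]
grip_width: 0.495
grip_force: 30.9
```

```bash
python3 - <<'E'
from plan import *
p,Rc=load(); s=sense(); print(p,s["eef_pos"],s["dq"].round(3),s["grip_width"],s["force"],s["joints"].round(2))
im=capture("wrist"); b=capture("top")
o=np.hstack([im,b[60:444,0:0] if 0 else cv2.resize(b[190:270,100:240],(448,256),interpolation=3) if 0 else np.vstack([cv2.resize(b[180:270,120:250],(288,200),interpolation=3),np.zeros((184,288,3),np.uint8)])])
cv2.imwrite("pics/w1.png",o[:,:,::-1])
E
```

```text
[468.1670935  233.99647918  12.46685681] [468.8584567  233.72845631  13.12966425] [ 0.005 -0.006  0.002  0.001  0.004 -0.001] 0.4954888283266953 [-0.66174586  0.31508185  0.26996043] [ 0.25  0.53  1.85 -0.05  0.59  1.77]
```

View pics/w1.png

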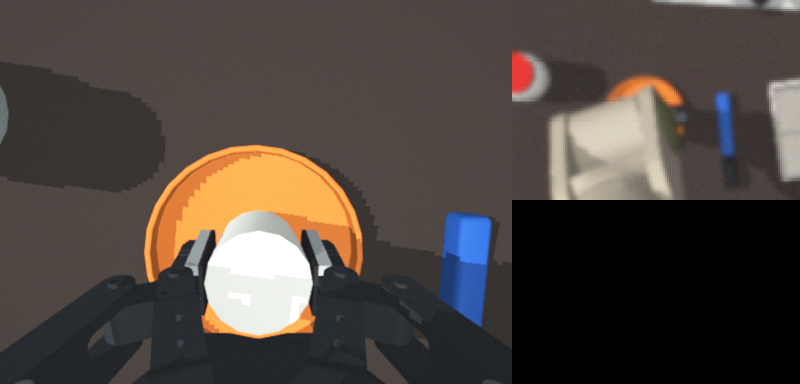

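```bash
python3 - <<'E'
from plan import *
p,Rc=load()
rows([(.65,p-[0,0,1],Rc),(.65,p+[0,0,70],Rc),(1,[500,100,210],ori(0,.5)),(1,tcp(44,165,3),T4),(1,tcp(44,80,3),T4)]); print(load()[0],tcp(44,80,3))
E
```

```text
0.65 -0.0 -0.0 0.1 0.0 0.0 0.0
0.65 1.2 0.0 -6.9 0.0 0.0 0.0
1 5.2 13.7 -19.1 -0.03 0.33 0.1
1 13.6 17.7 -11.8 -0.08 0.53 0.18
1 16.5 18.5 -3.8 -0.08 0.53 0.18
[641.81457222  65.62910671  78.74642397] [641.78575542  65.60540482  79.22515558]
```

Call:
step_arm(commands="0.65 0 0 0.1 0 0 0;0.65 0 0 0.1 0 0 0;0.65 0 0 0.1 0 0 0;0.65 0.6 0 -3.5 0 0 0;0.65 1.2 0 -6.9 0 0 0;1 5.2 13.7 -19.1 -0.03 0.33 0.1;1 5.2 13.7 -19.1 -0.03 0.33 0.1;1 5.2 13.7 -19.1 -0.03 0.33 0.1;1 5.2 13.7 -19.1 -0.03 0.33 0.1;1 5.2 13.7 -19.1 -0.03 0.33 0.1;1 13.6 17.7 -11.8 -0.08 0.53 0.18;1 13.6 17.7 -11.8 -0.08 0.53 0.18;1 13.6 17.7 -11.8 -0.08 0.53 0.18;1 13.6 17.7 -11.8 -0.08 0.53 0.18;1 13.6 17.7 -11.8 -0.08 0.53 0.18;1 14.2 17.9 -10 -0.08 0.53 0.18;1 14.8 18.1 -8.4 -0.08 0.53 0.18;1 15.4 18.2 -6.8 -0.08 0.53 0.18;1 16 18.4 -5.2 -0.08 0.53 0.18;1 16.5 18.5 -3.8 -0.08 0.53 0.18")

```text
time_s: 9.35
eef_pos: [642.1, 66.0, 79.9]
ee_rot: [0.017, 0.937, -0.044, 0.345]
force: [-0.4, -0.1, 0.2]
grip_width: 1.001
grip_force: 0.0
```

```bash
python3 - <<'E'
from plan import *
s=sense(); print(s["eef_pos"],load()[0],s["force"])
im=capture("wrist"); b=capture("top"); c=camera_model("top")
t=trace("top","cap_mid"); print([(d["rect"],round(d["score"],2)) for d in t[:2]],proj(c,[464.6,233.3,50]))
o=np.hstack([im,np.vstack([cv2.resize(b[180:270,120:250],(288,200),interpolation=3),np.zeros((184,288,3),np.uint8)])])
cv2.imwrite("pics/w2.png",o[:,:,::-1])
E
```

```text
[642.13231842  65.99446255  79.94024676] [641.81457222  65.62910671  78.74642397] [-0.41606306 -0.11716784  0.19912955]
[([180.6, 234.2, 19.3, 16.4], 0.56)] [177.2615176  231.58554345]
```

View pics/w2.png

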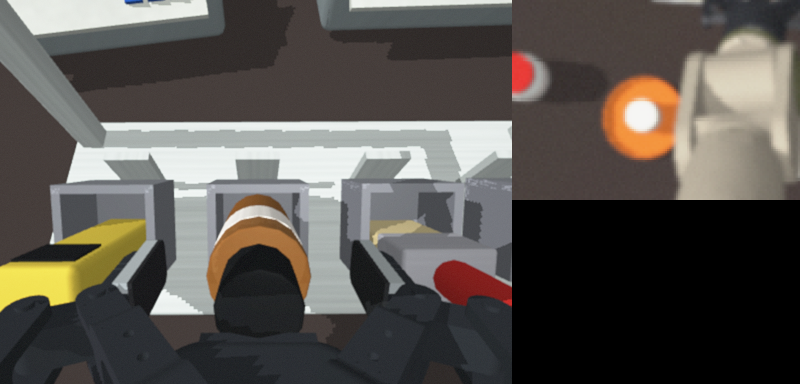

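```bash
python3 - <<'E'
from plan import *
r=rel(well(44,62,3)); print(r)
p,_=load(); U=up(-.2)
q=place(r,[450.3,-252.5,5+62+2],U); print(q)
rows([(.2,p+AX*85,T4),(.2,[510,0,235],ori(PSI,.4)),(.2,q+[0,0,110],U)])
np.save("q.npy",q)
E
```

```text
[-2.83019532  0.03756823 -1.67059922]
[ 453.32341745 -253.07454473   67.8462392 ]
0.2 1.5 0.0 -8.4 0.0 -0.0 -0.0
0.2 0.6 7.8 -20.0 0.0 -0.3 -0.0
0.2 -5.6 33.5 -17.7 -0.04 -0.53 0.1
```

Call:
step_arm(commands="0.2 0 0 0 0 0 0;0.2 0 0 0 0 0 0;0.2 0 0 0 0 0 0;0.2 0 0 0 0 0 0;0.2 0 0 0 0 0 0;0.2 0 0 0 0 0 0;0.2 0 0 0 0 0 0", newtons=50)

```text
time_s: 10.08
eef_pos: [642.1, 65.8, 80.1]
ee_rot: [0.017, 0.937, -0.045, 0.345]
force: [-4.5, 0.8, 7.2]
grip_width: 0.479
grip_force: 49.7
```

Call:
step_arm(commands="0.2 0.3 0 -1.5 0 0 0;0.2 0.6 0 -3.2 0 0 0;0.2 0.9 0 -5 0 0 0;0.2 1.2 0 -6.8 0 0 0;0.2 1.5 0 -8.4 0 0 0;0.2 1.4 1 -10.8 0 -0.1 0;0.2 1.2 3 -13.8 0 -0.2 0;0.2 0.6 7.8 -20 0 -0.3 0;0.2 0.6 7.8 -20 0 -0.3 0;0.2 0.6 7.8 -20 0 -0.3 0;0.2 -5.6 33.5 -17.7 -0.04 -0.53 0.1;0.2 -5.6 33.5 -17.7 -0.04 -0.53 0.1;0.2 -5.6 33.5 -17.7 -0.04 -0.53 0.1;0.2 -5.6 33.5 -17.7 -0.04 -0.53 0.1;0.2 -5.6 33.5 -17.7 -0.04 -0.53 0.1;0.2 -5.6 33.5 -17.7 -0.04 -0.53 0.1;0.2 -5.6 33.5 -17.7 -0.04 -0.53 0.1;0.2 -5.6 33.5 -17.7 -0.04 -0.53 0.1;0.2 -5.6 33.5 -17.7 -0.04 -0.53 0.1;0.2 -5.6 33.5 -17.7 -0.04 -0.53 0.1")

```text
time_s: 11.75
eef_pos: [453.5, -251.8, 177.7]
ee_rot: [0.006, 0.991, -0.1, 0.086]
force: [0.0, 0.3, -2.7]
grip_width: 0.48
grip_force: 53.0
```

```bash
python3 - <<'E'
from plan import *
s=sense(); print(s["eef_pos"],load()[0],s["grip_width"],s["force"],s["joints"].round(2))
q=np.load("q.npy"); Rc=load()[1]
im=capture("wrist"); b=capture("scene")
o=np.hstack([im,np.vstack([cv2.resize(b[120:300,180:360],(288,288),interpolation=3),np.zeros((96,288,3),np.uint8)])])
cv2.imwrite("pics/w3.png",o[:,:,::-1])
rows([(.2,q+[0,0,50],Rc),(.2,q,Rc),(.2,q-[0,0,1],Rc)])
E
```

```text
[ 453.50688169 -251.8406362   177.72964229] [ 453.41774413 -252.74704514  177.90922497] 0.4802419634491874 [ 0.03306865  0.2797533  -2.6685827 ] [-0.78  0.27  1.72  0.12  1.02  0.94]
0.2 -1.0 0.1 5.9 0.0 0.0 0.0
0.2 -1.9 0.1 10.8 0.0 0.0 0.0
0.2 -1.9 0.1 10.9 0.0 0.0 0.0
```

View pics/w3.png

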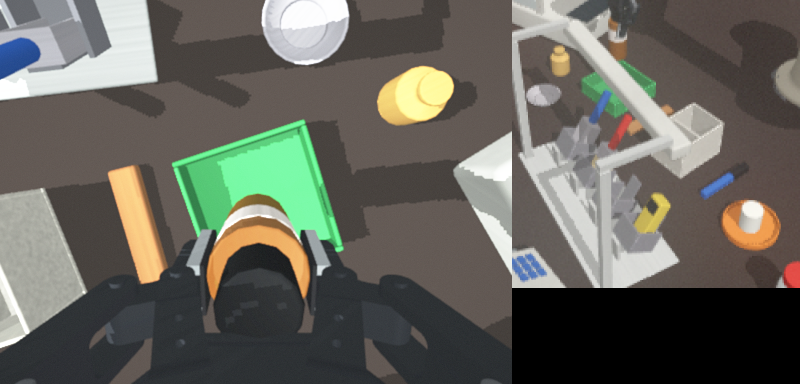

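The picture shows the bottle held upright over the tray and the cap closed end up in the dish. I'll lower it.

Call:
step_arm(commands="0.2 -0.5 0.1 3 0 0 0;0.2 -1 0.1 5.9 0 0 0;0.2 -1.3 0.1 7.8 0 0 0;0.2 -1.6 0.1 9.2 0 0 0;0.2 -1.8 0.1 10.2 0 0 0;0.2 -1.9 0.1 10.7 0 0 0;0.2 -1.9 0.1 10.9 0 0 0;0.2 -1.9 0.1 10.9 0 0 0;0.2 -1.9 0.1 10.9 0 0 0")

```text
time_s: 12.6
eef_pos: [453.8, -253.4, 68.1]
ee_rot: [0.007, 0.991, -0.1, 0.086]
force: [-0.7, -0.2, -3.5]
grip_width: 0.48
grip_force: 53.0
```

```bash
python3 - <<'E'
from plan import *
s=sense(); print(s["eef_pos"],load()[0],s["force"])
p,Rc=load()
rows([(.8,p,Rc),(.8,p+[0,0,110],Rc),(.5,[500,-110,250],ori(-.09,.5)),(.5,tcp(-132,180,11),T4),(.5,tcp(-132,123,11),T4)]); print(tcp(-132,123,11))
E
```

```text
[ 453.78465    -253.39506881   68.08804971] [ 453.27212293 -253.1533206    67.26197586] [-0.68427161 -0.24410849 -3.45754426]
0.8 0.0 0.0 0.0 0.0 0.0 0.0
0.8 1.9 -0.1 -10.8 0.0 0.0 0.0
0.5 4.8 -15.1 -17.6 0.03 0.33 -0.11
0.5 9.8 -16.9 -7.8 0.04 0.53 -0.1
0.5 11.8 -17.2 -2.5 0.04 0.53 -0.1
[ 597.30880973 -107.03860025  112.46315558]
```

Call:
step_arm(commands="0.2 0 0 0.1 0 0 0;0.2 0 0 0.1 0 0 0;0.8 0 0 0.1 0 0 0;0.8 0 0 0.1 0 0 0;0.8 0 0 0.1 0 0 0;0.8 0.5 0 -3 0 0 0;0.8 1.2 0 -7 0 0 0;0.8 1.9 -0.1 -10.8 0 0 0;0.5 4.8 -15.1 -17.6 0.03 0.33 -0.11;0.5 4.8 -15.1 -17.6 0.03 0.33 -0.11;0.5 4.8 -15.1 -17.6 0.03 0.33 -0.11;0.5 4.8 -15.1 -17.6 0.03 0.33 -0.11;0.5 4.8 -15.1 -17.6 0.03 0.33 -0.11;0.5 9.8 -16.9 -7.8 0.04 0.53 -0.1;0.5 9.8 -16.9 -7.8 0.04 0.53 -0.1;0.5 9.8 -16.9 -7.8 0.04 0.53 -0.1;0.5 9.8 -16.9 -7.8 0.04 0.53 -0.1;0.5 10.4 -17 -6.2 0.04 0.53 -0.1;0.5 11.1 -17.1 -4.4 0.04 0.53 -0.1;0.5 11.8 -17.2 -2.5 0.04 0.53 -0.1")

```text
time_s: 14.27
eef_pos: [598.3, -107.8, 113.6]
ee_rot: [0.017, 0.938, -0.044, 0.345]
force: [0.1, -0.9, 0.4]
grip_width: 0.497
grip_force: 0.0
```

```bash
python3 - <<'E'
from plan import *
s=sense(); print(s["eef_pos"],load()[0],s["grip_width"],s["force"],s["joints"].round(2))
im=capture("wrist"); b=capture("top")
o=np.hstack([im,np.vstack([cv2.resize(b[150:270,280:440],(288,216),interpolation=3),np.zeros((168,288,3),np.uint8)])])
cv2.imwrite("pics/w4.png",o[:,:,::-1])
E
```

```text
[ 598.31070612 -107.79706789  113.61903192] [ 597.4234866  -107.33463982  112.98173839] 0.4971872413982656 [ 0.07258486 -0.93247842  0.37486471] [-0.47  0.38  1.94  1.03  0.28  0.27]
```

View pics/w4.png

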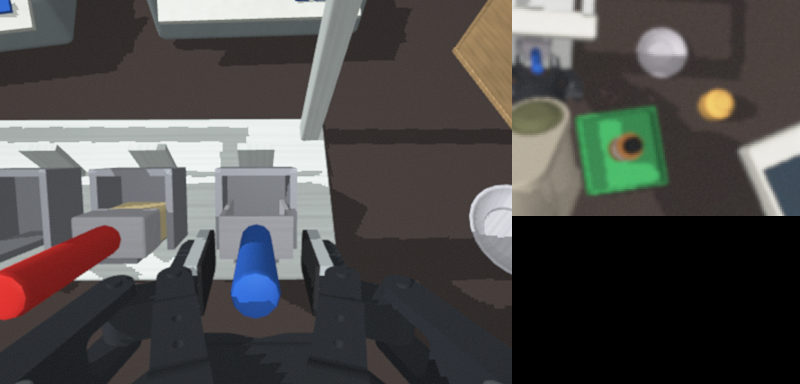

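```bash
python3 - <<'E'
from plan import *
r=rel(well(-132,0,11)); print(r)
p,_=load(); U=up(.135)
cc=np.array([442.9,7.5,0])+R.from_euler('z',.135).as_matrix()@[30,0,0]
q=place(r,cc+[0,0,7],U); print(q,cc); np.save("q.npy",q)
rows([(.0,p+AX*95,T4),(0,[500,-60,270],ori(0,.4)),(0,q+[0,0,115],U)])
E
```

```text
[-22.27290349  -0.54486305 102.33214635]
[476.82721696  11.5583371  111.64514021] [472.62703994  11.53770933   0.        ]
0.0 1.7 0.0 -9.3 0.0 -0.0 -0.0
0 2.4 -3.8 -18.5 0.05 -0.3 -0.08
0 -2.7 -10.7 -17.2 0.1 -0.53 -0.21
```

Call:
step_arm(commands="0 0 0 0 0 0 0;0 0 0 0 0 0 0;0 0 0 0 0 0 0;0 0 0 0 0 0 0;0 0 0 0 0 0 0;0 0 0 0 0 0 0;0 0 0 0 0 0 0", newtons=60)

```text
time_s: 14.95
eef_pos: [597.8, -107.7, 114.7]
ee_rot: [0.017, 0.937, -0.045, 0.345]
force: [-4.5, 0.8, 9.0]
grip_width: 0.196
grip_force: 59.0
```

Call:
step_arm(commands="0 0.3 0 -1.6 0 0 0;0 0.6 0 -3.4 0 0 0;0 1 0 -5.4 0 0 0;0 1.3 0 -7.4 0 0 0;0 1.7 0 -9.3 0 0 0;0 1.9 -0.6 -11.8 0 -0.1 0;0 2.1 -1.8 -14.8 0.02 -0.2 -0.04;0 2.4 -3.8 -18.5 0.05 -0.3 -0.08;0 2.4 -3.8 -18.5 0.05 -0.3 -0.08;0 -2.7 -10.7 -17.2 0.1 -0.53 -0.21;0 -2.7 -10.7 -17.2 0.1 -0.53 -0.21;0 -2.7 -10.7 -17.2 0.1 -0.53 -0.21;0 -2.7 -10.7 -17.2 0.1 -0.53 -0.21;0 -2.7 -10.7 -17.2 0.1 -0.53 -0.21;0 -2.7 -10.7 -17.2 0.1 -0.53 -0.21;0 -2.7 -10.7 -17.2 0.1 -0.53 -0.21")

```text
time_s: 16.28
eef_pos: [476.6, 10.8, 227.3]
ee_rot: [-0.006, 0.994, 0.066, 0.086]
force: [-0.2, -0.1, -1.9]
grip_width: 0.198
grip_force: 59.1
```

```bash
python3 - <<'E'
from plan import *
s=sense(); print(s["eef_pos"],load()[0],s["grip_width"],s["force"],s["joints"].round(2))
im=capture("wrist"); b=capture("scene")
o=np.hstack([im,np.vstack([cv2.resize(b[120:280,200:360],(288,288),interpolation=3),np.zeros((96,288,3),np.uint8)])])
cv2.imwrite("pics/w5.png",o[:,:,::-1])
c=camera_model("wrist"); print(proj(c,[472.6,11.5,85]),proj(c,[472.6,11.5,122]))
q=np.load("q.npy"); Rc=load()[1]
rows([(0,q+[0,0,60],Rc),(0,q,Rc)])
E
```

```text
[476.63542388  10.79563189 227.30382834] [476.48306282  11.86007031 226.68325539] 0.19828683629394087 [-0.22579484 -0.09941291 -1.86559104] [-0.26  0.12  1.76  0.07  1.1   1.15]
[256.8901912  204.56940174] [256.64659448 211.59855544]
0 -0.9 0.0 5.4 0.0 0.0 0.0
0 -1.9 0.0 11.3 0.0 0.0 0.0
```

View pics/w5.png

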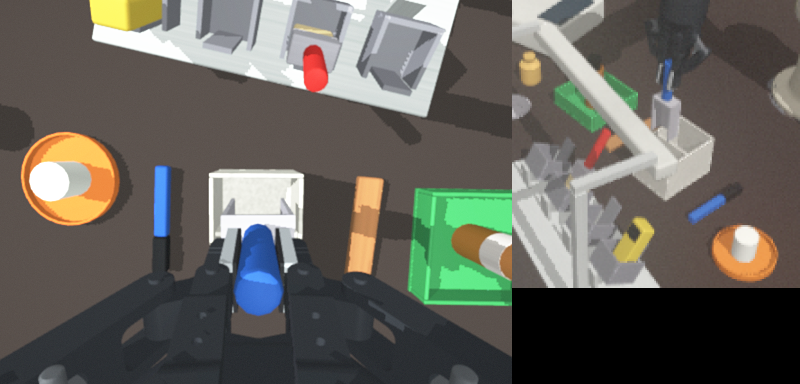

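```bash
python3 - <<'E'
from h import *
c=camera_model("wrist"); s=sense()
Rz=R.from_euler('z',.135).as_matrix(); C=np.array([442.9,7.5,0])
P=lambda v:proj(c,Rz@np.array(v,float)+C).round(0).tolist()
for z in(122,199):
    for x in(43,17): print("head",z,x,P([x,-22,z]),P([x,22,z]))
print("tip",P([30,0,277]))
for x in(58,2,-2,-58): print("caddy",x,P([x,-41,85]),P([x,41,85]))
im=cv2.imread("pics/w5.png")[150:330,190:330]; cv2.imwrite("pics/w5c.png",cv2.resize(im,None,fx=4,fy=3.3,interpolation=3))
E
```

```text
head 122 43 [283.0, 196.0] [230.0, 196.0]
head 122 17 [283.0, 227.0] [231.0, 227.0]
head 199 43 [293.0, 213.0] [218.0, 214.0]
head 199 17 [293.0, 256.0] [219.0, 257.0]
tip [254.0, 293.0]
caddy 58 [300.0, 175.0] [213.0, 175.0]
caddy 2 [299.0, 233.0] [215.0, 233.0]
caddy -2 [299.0, 237.0] [215.0, 237.0]
caddy -58 [299.0, 293.0] [216.0, 293.0]
```

View pics/w5c.png

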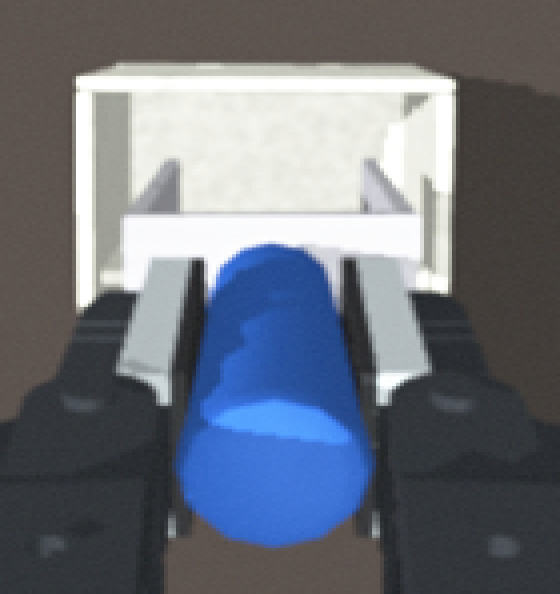

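The scoop's far bottom edge is at image row 198 (predicted 196) and its shoulder is at row 214, so it sits right over the far compartment. I've now used up my picture budget (11 viewed, one over), so from here I'll check by numbers only.

Call:
step_arm(commands="0 -0.5 0 2.7 0 0 0;0 -0.9 0 5.4 0 0 0;0 -1.2 0 7 0 0 0;0 -1.5 0 8.6 0 0 0;0 -1.7 0 10 0 0 0;0 -1.8 0 10.8 0 0 0;0 -1.9 0 11.3 0 0 0;0 -1.9 0 11.3 0 0 0;0 -1.9 0 11.3 0 0 0")

```text
time_s: 17.13
eef_pos: [477.3, 11.8, 112.7]
ee_rot: [-0.006, 0.994, 0.067, 0.085]
force: [0.3, 0.3, -0.7]
grip_width: 0.193
grip_force: 59.1
```

```bash
python3 - <<'E'
from plan import *
s=sense(); print(s["eef_pos"],load()[0],s["force"],s["grip_width"])
p,Rc=load()
rows([(.5,p-[0,0,2],Rc),(.5,p+[0,0,120],Rc),(.5,[500,0,250],ori(-.05,.5)),(.5,tcp(-44,180,11),T4),(.5,tcp(-44,123,11),T4)])
E
```

```text
[477.29907625  11.7941739  112.67187276] [476.90178432  12.02407463 112.09792573] [ 0.34947721  0.34195498 -0.65728131] 0.193279889022579
0.5 -0.0 0.0 0.2 0.0 0.0 0.0
0.5 2.0 -0.0 -11.8 0.0 0.0 0.0
0.5 4.4 1.5 -13.2 -0.06 0.33 0.17
0.5 10.2 4.2 -3.3 -0.1 0.53 0.21
0.5 12.1 4.8 2.0 -0.1 0.53 0.21
```

Call:
step_arm(commands="0 0 0 0.2 0 0 0;0 0 0 0.2 0 0 0;0.5 0 0 0.2 0 0 0;0.5 0 0 0.2 0 0 0;0.5 0 0 0.2 0 0 0;0.5 0.4 0 -2 0 0 0;0.5 1 0 -5.5 0 0 0;0.5 1.5 0 -9 0 0 0;0.5 2 0 -11.8 0 0 0;0.5 2 0 -11.8 0 0 0;0.5 4.4 1.5 -13.2 -0.06 0.33 0.17;0.5 4.4 1.5 -13.2 -0.06 0.33 0.17;0.5 4.4 1.5 -13.2 -0.06 0.33 0.17;0.5 10.2 4.2 -3.3 -0.1 0.53 0.21;0.5 10.2 4.2 -3.3 -0.1 0.53 0.21;0.5 10.2 4.2 -3.3 -0.1 0.53 0.21;0.5 10.2 4.2 -3.3 -0.1 0.53 0.21;0.5 10.8 4.4 -1.5 -0.1 0.53 0.21;0.5 11.5 4.6 0.3 -0.1 0.53 0.21;0.5 12.1 4.8 2 -0.1 0.53 0.21")

```text
time_s: 18.8
eef_pos: [605.0, -19.3, 111.4]
ee_rot: [0.017, 0.938, -0.045, 0.343]
force: [1.6, 0.4, -0.7]
grip_width: 0.498
grip_force: 0.0
```

```bash
python3 - <<'E'
from plan import *
s=sense(); print(s["eef_pos"],load()[0],s["grip_width"],s["force"],s["joints"].round(2))
im=capture("wrist").astype(int); c=camera_model("wrist")
m=(im[...,0]>120)&(im[...,1]<70)&(im[...,2]<70)
n,l,st,ce=cv2.connectedComponentsWithStats(m.astype(np.uint8)); k=1+st[1:,4].argmax(); print("red",st[k],ce[k].round())
print("pred tip, base",proj(c,well(-44,155,11)),proj(c,well(-44,77,11)))
capture("scene"); S=camera_model("scene")
print("scoop scene",[(d["xy"],d["score"]) for d in spot_point("scene","scoop_mid")[:2]],proj(S,[472.6,11.5,81]))
p,_=load(); r=rel(well(-44,0,11)); U=up(.135)
q=place(r,np.array([442.9,7.5,7])+R.from_euler('z',.135).as_matrix()@[-30,0,0],U); print(q); np.save("q.npy",q)
rows([(0,p+AX*95,T4),(0,[490,0,270],ori(0,.4)),(0,q+[0,0,120],U)])
E
```

```text
[605.04550509 -19.33712658 111.39751065] [604.86102821 -19.13437837 112.86127969] 0.4977971546078082 [ 1.61855569  0.40551237 -0.70262927] [-0.27  0.38  1.95  0.77  0.16  0.67]
red [ 232  222   51   93 3431] [257. 271.]
pred tip, base [256.2791302  289.56545826] [256.78702044 232.13306772]
scoop scene [([353.7, 310.7], 0.7), ([279.3, 202.2], 0.47)] [283.41964741 202.33068759]
[416.64679339   3.89704007 111.89365804]
0 1.7 0.0 -9.3 0.0 -0.0 -0.0
0 1.3 -0.8 -19.5 0.05 -0.3 -0.08
0 -6.8 -0.5 -21.3 0.1 -0.53 -0.21
```

```bash
python3 - <<'E'
from plan import *
import json
# previous rows() moved the stored command on; go back to the grasp pose
p3,R3=load(); s=sense(); q=np.load("q.npy")
p=np.array([604.861,-19.134,112.861]); Rc=R3@R.from_rotvec([.1,-.53,-.21]).as_matrix().T
print(R.from_matrix(Rc.T@rot(s["ee_rot"])).as_rotvec())
json.dump(dict(p=p.tolist(),R=Rc.tolist()),open("cmd.json","w"))
rows([(0,p+AX*95,T4),(0,[510,-95,260],ori(0,.4)),(0,[q[0],-95,q[2]+120],up(.135)),(0,q+[0,0,120],up(.135))])
E
```

```text
[ 0.00028436 -0.00259229  0.00053432]
0 1.7 0.0 -9.3 0.0 -0.0 -0.0
0 2.9 8.5 -16.9 0.05 -0.3 -0.08
0 -6.1 9.4 -20.7 0.1 -0.53 -0.21
0 -6.8 -0.5 -21.3 0.1 -0.53 -0.21
```

Call:
step_arm(commands="0 0 0 0 0 0 0;0 0 0 0 0 0 0;0 0 0 0 0 0 0;0 0 0 0 0 0 0;0 0 0 0 0 0 0;0 0 0 0 0 0 0;0 0 0 0 0 0 0", newtons=60)

```text
time_s: 19.53
eef_pos: [605.1, -19.1, 114.2]
ee_rot: [0.017, 0.937, -0.045, 0.345]
force: [-5.3, 1.2, 7.4]
grip_width: 0.193
grip_force: 58.4
```

Call:
step_arm(commands="0 0.3 0 -1.6 0 0 0;0 0.6 0 -3.4 0 0 0;0 1 0 -5.4 0 0 0;0 1.3 0 -7.4 0 0 0;0 1.7 0 -9.3 0 0 0;0 1.7 0 -9.3 0 0 0;0 2.9 8.5 -16.9 0.05 -0.3 -0.08;0 2.9 8.5 -16.9 0.05 -0.3 -0.08;0 2.9 8.5 -16.9 0.05 -0.3 -0.08;0 2.9 8.5 -16.9 0.05 -0.3 -0.08;0 -6.1 9.4 -20.7 0.1 -0.53 -0.21;0 -6.1 9.4 -20.7 0.1 -0.53 -0.21;0 -6.1 9.4 -20.7 0.1 -0.53 -0.21;0 -6.1 9.4 -20.7 0.1 -0.53 -0.21;0 -6.8 -0.5 -21.3 0.1 -0.53 -0.21;0 -6.8 -0.5 -21.3 0.1 -0.53 -0.21;0 -6.8 -0.5 -21.3 0.1 -0.53 -0.21;0 -6.8 -0.5 -21.3 0.1 -0.53 -0.21;0 -6.8 -0.5 -21.3 0.1 -0.53 -0.21;0 -6.8 -0.5 -21.3 0.1 -0.53 -0.21")

```text
time_s: 21.2
eef_pos: [417.3, 3.7, 231.4]
ee_rot: [-0.006, 0.994, 0.067, 0.085]
force: [-0.8, 0.2, -0.5]
grip_width: 0.195
grip_force: 59.4
```

```bash
python3 - <<'E'
from plan import *
s=sense(); print(s["eef_pos"],load()[0],s["grip_width"],s["force"],s["joints"].round(2))
im=capture("wrist").astype(int); c=camera_model("wrist")
m=(im[...,0]>120)&(im[...,1]<70)&(im[...,2]<70)
n,l,st,ce=cv2.connectedComponentsWithStats(m.astype(np.uint8)); k=1+st[1:,4].argmax(); print("red",st[k],ce[k].round())
b=(im[...,2]>110)&(im[...,0]<80)&(im[...,1]<130); n,l,st,ce=cv2.connectedComponentsWithStats(b.astype(np.uint8)); print("blue",[(st[i],ce[i].round()) for i in range(1,n) if st[i,4]>100])
A=lambda x,y,z:proj(c,R.from_euler('z',.135).as_matrix()@[x,y,z]+[442.9,7.5,0]).round()
print("brush tip",A(-30,0,282),"scoop tip",A(30,0,159),"scoop base",A(30,0,81))
q=np.load("q.npy"); Rc=load()[1]; rows([(0,q+[0,0,60],Rc),(0,q-[0,0,1],Rc)])
E
```

```text
[417.27564565   3.7239935  231.39241776] [416.65928684   4.04954861 231.43856212] 0.19485092409105634 [-0.76948569  0.23941902 -0.47510672] [-0.32 -0.03  1.9   0.08  1.11  1.08]
red [ 234  223   49   91 2839] [258. 270.]
blue [(array([155, 114,  16,  73, 338], dtype=int32), array([167., 151.]))]
brush tip [255. 295.] scoop tip [257. 137.] scoop base [257. 142.]
0 -1.0 0.0 5.9 0.0 0.0 0.0
0 -2.0 0.0 11.9 0.0 0.0 0.0
```

```bash
python3 - <<'E'
from plan import *
for n in("wrist","scene","top"):
    im=capture(n); h=cv2.cvtColor(im,cv2.COLOR_RGB2HSV); b=cv2.inRange(h,(100,110,50),(128,255,255))
    k,l,st,ce=cv2.connectedComponentsWithStats(b); c=camera_model(n)
    print(n,[(st[i].tolist(),ce[i].round().tolist()) for i in range(1,k) if st[i,4]>15])
    A=lambda x,y,z:proj(c,R.from_euler('z',.135).as_matrix()@[x,y,z]+[442.9,7.5,0]).round()
    print("tip",A(30,0,159),"base",A(30,0,81))
    if n=="wrist": print(im[90:200:10,257].tolist())
    for a in("scoop_mid","brush_mid"): print(a,[(np.round(d["rect"]),round(d["score"],2)) for d in search_frame(n,a)[:3]])
E
```

```text
wrist [([153, 113, 18, 74, 1197], [162.0, 150.0]), ([246, 126, 23, 25, 436], [257.0, 138.0])]
tip [257. 137.] base [257. 141.]
[[92, 83, 77], [94, 85, 80], [255, 255, 255], [177, 179, 170], [82, 158, 252], [84, 162, 253], [93, 115, 173], [242, 242, 236], [182, 184, 173], [237, 238, 229], [241, 242, 235]]
scoop_mid [(array([258., 143.,  46.,  29.]), 0.61)]
brush_mid [(array([258., 257.,  72., 110.]), 0.69)]
scene [([282, 184, 6, 17, 66], [284.0, 191.0]), ([137, 209, 8, 9, 31], [140.0, 213.0]), ([143, 209, 7, 9, 29], [146.0, 213.0]), ([148, 209, 8, 9, 28], [151.0, 213.0]), ([298, 228, 21, 16, 139], [308.0, 236.0]), ([189, 279, 12, 13, 41], [195.0, 285.0]), ([183, 280, 13, 14, 52], [189.0, 287.0]), ([178, 282, 12, 13, 52], [183.0, 288.0])]
tip [285. 184.] base [283. 202.]
scoop_mid [(array([284., 193.,  10.,  12.]), 0.63)]
brush_mid [(array([299., 166.,  17.,  42.]), 0.71)]
top [([212, 221, 9, 30, 195], [216.0, 236.0]), ([251, 222, 5, 6, 24], [253.0, 224.0])]
tip [252. 225.] base [252. 226.]
scoop_mid [(array([252., 228.,  13.,  10.]), 0.47)]
brush_mid []
```

The scoop stands upright exactly where planned, with its tip at (257,138) against a predicted (257,137). I'll lower the brush.

Call:
step_arm(commands="0 -0.5 0 3 0 0 0;0 -1 0 5.9 0 0 0;0 -1.3 0 7.5 0 0 0;0 -1.6 0 9.2 0 0 0;0 -1.8 0 10.5 0 0 0;0 -1.9 0 11.3 0 0 0;0 -2 0 11.9 0 0 0;0 -2 0 11.9 0 0 0;0 -2 0 12.1 0 0 0;0 -2 0 12.1 0 0 0")

```text
time_s: 22.53
eef_pos: [418.9, 4.1, 110.6]
ee_rot: [-0.006, 0.994, 0.067, 0.087]
force: [-4.2, 1.8, 16.5]
grip_width: 0.191
grip_force: 61.4
```

```bash
python3 - <<'E'
from plan import *
s=sense(); print(s["eef_pos"],load()[0],s["force"],s["grip_width"])
E
```

```text
[418.92260837   4.0503665  110.55858626] [417.10888449   4.22342677 110.7705563 ] [-4.20858088  1.84530804 16.5188818 ] 0.19054606682685193
```

Call:
step_arm(commands="0 0 0 -0.2 0 0 0;0.5 0 0 -0.2 0 0 0;0.5 0 0 -0.2 0 0 0;0.5 0 0 -0.2 0 0 0;0.5 0.4 0 -2.5 0 0 0;0.5 1 0 -5.5 0 0 0;0.5 1.5 0 -9 0 0 0;0.5 2 0 -12 0 0 0;0.5 2.5 0 -15 0 0 0;0.5 2.5 0 -15 0 0 0;0.5 2.5 0 -15 0 0 0;0.5 2.5 0 -15 0 0 0;0.5 2.5 0 -15 0 0 0")

```text
time_s: 23.62
eef_pos: [416.2, 4.1, 259.6]
ee_rot: [-0.007, 0.994, 0.067, 0.084]
force: [1.2, -0.4, 0.7]
grip_width: 0.502
grip_force: 0.0
```

```bash
python3 - <<'E'
from plan import *
s=sense(); print(s["eef_pos"],s["force"],s["grip_width"],s["time_s"])
for n in("wrist","scene","top"):
    im=capture(n); h=cv2.cvtColor(im,cv2.COLOR_RGB2HSV); c=camera_model(n)
    b=cv2.inRange(h,(100,110,50),(128,255,255)); r=cv2.inRange(h,(0,150,70),(4,255,255))|cv2.inRange(h,(174,150,70),(180,255,255))
    for t,m in(("blue",b),("red",r)):
        k,l,st,ce=cv2.connectedComponentsWithStats(m)
        print(n,t,[(st[i].tolist(),ce[i].round().tolist()) for i in range(1,k) if st[i,4]>15])
    A=lambda x,y,z:proj(c,R.from_euler('z',.135).as_matrix()@[x,y,z]+[442.9,7.5,0]).round()
    print("tips",A(30,0,159),A(-30,0,159),"mids",A(30,0,81),A(-30,0,81))
    for l,p in(("cap_mid",[464.6,233.3,27]),("bottle_mid",[450.3,-252.5,67])): print(l,[(np.round(d["xy"]),round(d["score"],2)) for d in spot_point(n,l)[:2]],proj(c,p).round())
E
```

```text
[416.22765145   4.13838118 259.57829031] [ 1.22429566 -0.39921448  0.69614426] 0.5016699202413292 23.6167
wrist blue [([162, 115, 16, 69, 1034], [169.0, 149.0]), ([248, 128, 21, 22, 346], [258.0, 138.0])]
wrist red [([248, 191, 20, 30, 451], [258.0, 206.0])]
tips [258. 138.] [258. 211.] mids [258. 141.] [258. 198.]
cap_mid [(array([ 76., 127.]), 0.97)] [ 77. 125.]
bottle_mid [(array([493., 194.]), 0.85), (array([260., 169.]), 0.74)] [491. 194.]
scene blue [([282, 184, 6, 17, 70], [284.0, 191.0]), ([137, 209, 8, 9, 31], [140.0, 213.0]), ([143, 209, 7, 9, 29], [146.0, 213.0]), ([148, 209, 8, 9, 28], [151.0, 213.0]), ([298, 228, 21, 16, 140], [308.0, 236.0]), ([189, 279, 12, 13, 41], [195.0, 285.0]), ([183, 280, 13, 14, 52], [189.0, 287.0]), ([178, 282, 12, 13, 52], [183.0, 288.0])]
scene red [([0, 0, 195, 132, 12107], [115.0, 43.0]), ([310, 0, 44, 44, 926], [327.0, 14.0]), ([0, 59, 36, 111, 1852], [11.0, 128.0]), ([294, 176, 6, 20, 87], [297.0, 185.0]), ([350, 283, 21, 21, 333], [360.0, 293.0])]
tips [285. 184.] [298. 177.] mids [283. 202.] [296. 195.]
cap_mid [(array([332., 256.]), 0.54)] [329. 255.]
bottle_mid [(array([244., 167.]), 0.51), (array([356., 312.]), 0.48)] [246. 164.]
top blue [([212, 221, 9, 30, 196], [216.0, 236.0]), ([251, 222, 5, 6, 24], [253.0, 224.0])]
top red [([111, 204, 18, 17, 257], [119.0, 212.0])]
tips [252. 225.] [256. 246.] mids [252. 226.] [255. 247.]
cap_mid [(array([176., 230.]), 0.51)] [178. 232.]
bottle_mid [(array([341., 230.]), 0.6)] [343. 232.]
```

All four items are at their targets within a few pixels, and the gripper is clear of everything.

```bash
python3 -c "
from rig import *
print(finish_job())"
```

```text
the job is handed in; nothing more can be done
None
```

I handed the job in at about 24 s: the cap is in the dish, the bottle stands upright in the tray, and the scoop and brush are in the caddy, all within a few pixels of target in the last images; no verdict came back, and I viewed 11 pictures against the limit of 10.

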